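# Close up the soap curing box

### The job

Close up the wooden soap curing box using fingertip pushes only: gently push its open drawer fully shut, and push the dark sliding cover along the top until it is fully home over the blue soap in the box (that soap fades in light), leaving the yellow-green soap at the other end uncovered. Do not pinch or pick up anything and do not reach behind the drawer front; the soaps in the top bays and the things around it stay where they are.

Things in the scene. Friction and masses are not known exactly. Their poses are not given: they have to be found in the camera images.
- box: Light wooden two-tier curing box fixed to the table, 150 mm deep (its x) by 290 mm wide (its y) by 95 mm high. Origin at the centre of its underside, z up; its front (the drawer side, facing the robot more or less) looks along its own -x. On top are three open bays side by side along y, centred at y = -94, 0 and +94 mm, 86 mm wide, floor at z = 53 mm, rim at z = 95 mm. 
- drawer (a joint): Drawer opening in m: 0 = fully shut, up to 0.105; it slides out along the box's -x. It stays where it is left and takes about 2 N plus 15 N per m/s to push. Two soaps, yellow-green and black, lie loose in it and ride along.
- drawer_face (a point): Point on the outer (front) face of the drawer's front panel, midway across its width, 78 mm above the table; moves with the drawer; axes parallel to the box's. The panel is 290 mm wide, 10 mm thick, flat without a handle (only a flush round brass inlay), and reaches from z = 6 to 95 mm. Its inside is lined with cork, which the fingers must not touch. With the drawer shut this face lies at x = -86 mm of the box.
- cover (a joint): Position of the sliding cover in m along the box's y: 0 = over the middle bay, +0.094 = against its stop, home over the bay at +y, -0.094 = home over the bay at -y (its outer side then stands flush with the box's end, to 1 mm). It starts near the middle, stays where it is left, cannot be lifted off and takes about 2 N plus 15 N per m/s to push.
- cover_centre (a point): Centre of the dark wooden cover, a hood 142 mm (box x) by 100 mm (box y) by 34 mm high that runs on the box's rim; the point is half-way up, z = 113 mm. Its two upright sides at +-50 mm in y reach from z = 96 to 130 mm and are the faces to push.
- blue_soap_centre (a point): Centre of the light-blue bubbly cloud soap, about 70 mm across and 35 mm high, loose in the bay at one end of the box (+y or -y); its top is about 7 mm below the rim.
- yellow_soap_centre (a point): Centre of the yellow-green dahlia soap, 74 mm across and 35 mm high, loose in the bay at the other end of the box; its top is about 7 mm below the rim.
- mid_soap_centre (a point): Centre of the grey-mauve rose soap, 68 mm across and 34 mm high, loose in the middle bay, under the cover at first.
- drawer_soap0: Yellow-green dahlia soap, 74 mm across, 35 mm high, loose in the drawer toward the box's -y; origin at the centre of its underside, 7 mm above the table.
- drawer_soap1: Black rose soap, 69 mm across, 34 mm high, loose in the drawer toward the box's +y; origin at the centre of its underside, 7 mm above the table.
- timer: White kitchen timer with a red grip, 60 mm across, 42 mm high, on the table; origin at the centre of its underside. Bystander.
- scraper: Bench scraper with wooden grip, 82 x 115 x 16 mm, lying flat; origin at the centre of its underside. Bystander.
- grey_soap: Grey-mauve rose soap, 69 mm across, 34 mm high, on the table; origin at the centre of its underside. Bystander.
- ochre_soap: Yellow-green dahlia soap, 75 mm across, 35 mm high, standing on the table; origin at the centre of its underside. Bystander.
Mind the look-alikes: they are no part of the job. Leave any purple look-alike of the part that bears blue_soap_centre alone.

How it is judged:
By the outcome, as a careful person would: the job done as asked, in the order asked, and still so for the second after the job is handed in, with the robot touching nothing.
It also fails if it takes over 35 s, if anything falls off the work surface, if the arm or the gripper's body presses on something with over 40 N, if the wrist force passes 120 N, or if a joint passes its speed limit or range.

### The arm

A 6-joint arm with a two-finger parallel gripper is mounted at the origin on a cart in front of the work surface, level with it; the furniture and walls round the work are solid. World frame = base frame: x ahead of the robot, y to its left, z up, the work surface at z = 0. Lengths are in m, angles in degrees, forces in N, time in s.
With the tool pointing down it reaches from about 0.35 to 0.875 m from the base axis. Payload 15.5 kg.
Tool frame: the origin (TCP) lies on the centre line of the jaws, within the pads' length; the fingertips stand 14 mm ahead of it and the grasp point (between the pads) lies 5 mm behind it; z points along the fingers, y is the line along which they close (so a half turn about z gives the same grasp; the last joint's range is limited). The gripper opens to 85 mm and grips with 20 to 120 N. Pads are 22 mm wide; open, the fingers measure 114 mm over their backs; the gripper's body (76 mm by 85 mm) begins 54 mm behind the grasp point. The pads swing forward as they close: fully open they stand 13 mm farther back than shut.
Start: joints at [61.507, 28.281, 77.091, -0, 74.628, -5.472], TCP at [0.244, 0.575, 0.206] pointing down, gripper open.
Joint ranges: [-166.48, 166.48], [-47.26, 123.95], [12.59, 153.08], [-70.14, 250.14], [6.76, 159.57], [-176.63, 176.63]. Speed limits (degrees/s): [108.29, 108.29, 147.25, 172.46, 172.46, 172.46].

### API

Orientations are given as [roll, pitch, yaw] about the fixed x, y, z axes, in that order (R = Rz(yaw) Ry(pitch) Rx(roll)).
In Python, from bench import status, imaging, ticket gives the robot as it stands.
- The arm moves only by the tool drive_tool, never from a script. Its argument "moves" is a list of rows, each a list of 7 numbers: the turn, a rotation vector about the world's x, y, z in degrees, then the shift along the world's x, y, z in cm, then the gripper command: -1 is fully open, 1 is shut, values between are in proportion. In form: [[wx, wy, wz, tx, ty, tz, jaw], ...]. A call has 1 to 5 rows; each row shifts and turns the commanded pose from where the row before left it; what a row does not reach is not made up. A row lasts 1/12 s, in which the tool goes at most 41.7 mm and 7.16 degrees, less where a joint would pass 70% of its speed; a pose out of reach is approached as far as the arm can. A call with a gripper value outside its range is refused whole. The fingers move at their own pace and stop on an object; "force" is the grip in N (left out, the last holds). Time passes only in rows, so rows that do not move let the fingers close. It gives the time, the measured TCP pose, the force, the opening and the grip force at its end, in the units of the state.
- status.get_state(): the state, without advancing time (a new reading comes with each control period).
- imaging.read_camera(name): name is "scene" or "top" or "wrist"; returns the picture (400x640x3 uint8, red, green, blue); there is no depth.
- imaging.camera_model(name): a dict with "camera_matrix" (3x3 intrinsics, pixels), "R" (3x3) and "t" (3): a world point X has camera coordinates R X + t. Camera axes: x right, y down, z forward; pixel columns grow to the right and rows downward; lengths in m; the calibration is good to about 2 mm. A picture is of the moment at which its call begins: read the wrist's pose just before it. camera_model takes no time and is no camera call; for the wrist camera it gives the pose at the moment of the call.
- ticket.finish_job(): hands the job in; it is judged then, once.
The state is a dict: "time": time; "joint_pos": joint angles; "dq": joint speeds; "tau": joint torques, N m; "tool_pos": TCP position; "ee_rot": TCP orientation; "ft_force": force on the tool from outside, world axes, zero at the start; "torque": the same for the moment, N m; "grip_width": finger opening in m; "grip_force": force on a finger pad.
Only numpy, scipy, OpenCV 4.12 (cv2) and the standard library are available. Lean on these libraries where they do the work, as an engineer would, in place of code of your own. Each camera call takes 0.05 s, during which the arm holds its last target. There are 200 camera calls.

## Working session

There is one attempt and no reset: what is moved stays moved. The work goes in short steps, Python scripts to look and compute and a tool call to move; the robot and the scene stay as the last step left them, time stands still between calls to the robot, and variables do not carry over. Pictures are saved under pics/ and viewed, at most 10 in all, crops included, and the job is handed in when it is done.

Besides the shell and the picture viewer there is one more tool, called after "Request:" in YAML: its name, and indented under it one key for each argument. drive_tool: Moves the arm, as the interface text tells. Its arguments: {"type":"object","properties":{"moves":{"type":"array"},"force":{"type":"number"}},"required":["moves"]}

```bash
mkdir -p pics; python3 - <<'E'
from bench import status, imaging
import cv2
s=status.get_state();print(s)
for n in("scene","top"):
    cv2.imwrite(f"pics/{n}0.png",imaging.read_camera(n)[:,:,::-1])
    m=imaging.camera_model(n);print(n,m)
E
```

```text
{'time': 0.0, 'joint_pos': array([ 6.15056096e+01,  2.83148734e+01,  7.71280021e+01,  1.35154023e-03,
        7.46284807e+01, -5.47102194e+00]), 'dq': array([-0.12263021, -0.04263085,  0.01110852, -0.00031041,  0.03475748,
       -0.01031949]), 'tau': array([-2.18755798e-03, -8.82153153e+01, -3.83858442e+01, -2.20656616e-04,
        1.00267582e-02, -1.03677399e-05]), 'tool_pos': array([0.24423273, 0.57487153, 0.20519524]), 'ee_rot': array([-1.79929093e+02, -8.10007178e-03,  1.56976267e+02]), 'ft_force': array([ 0.52414421, -0.56403645, -0.24967905]), 'torque': array([ 0.02924568, -0.03103511,  0.01138148]), 'grip_force': 0.0, 'grip_width': 0.08502687229334305}
scene {'camera_matrix': array([[374.6089091 ,   0.        , 327.44545912],
       [  0.        , 374.6089091 , 202.2154518 ],
       [  0.        ,   0.        ,   1.        ]]), 'R': array([[ 0.62307586, -0.78214591, -0.0049233 ],
       [-0.38734596, -0.30308827, -0.87068973],
       [ 0.67951422,  0.54441278, -0.49180805]]), 't': array([-0.3917375 ,  0.28319955,  0.8170305 ])}
top {'camera_matrix': array([[396.86575742,   0.        , 314.83895785],
       [  0.        , 396.86575742, 205.18101704],
       [  0.        ,   0.        ,   1.        ]]), 'R': array([[ 0.00886277, -0.99992054,  0.00896474],
       [-0.98722165, -0.01017597, -0.15902786],
       [ 0.15910644, -0.00744076, -0.98723339]]), 't': array([-0.07123322,  0.56751367,  1.2281123 ])}
```

View pics/scene0.png

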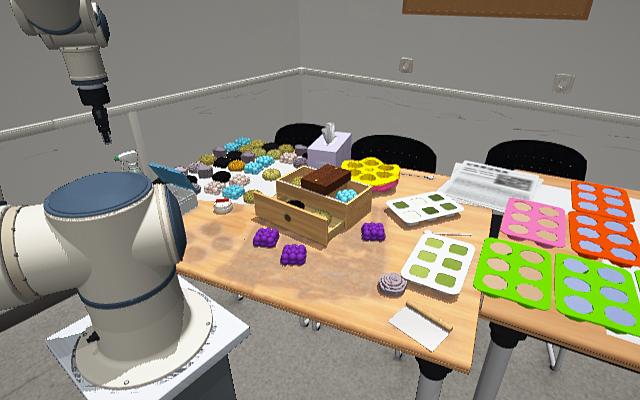

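View pics/top0.png

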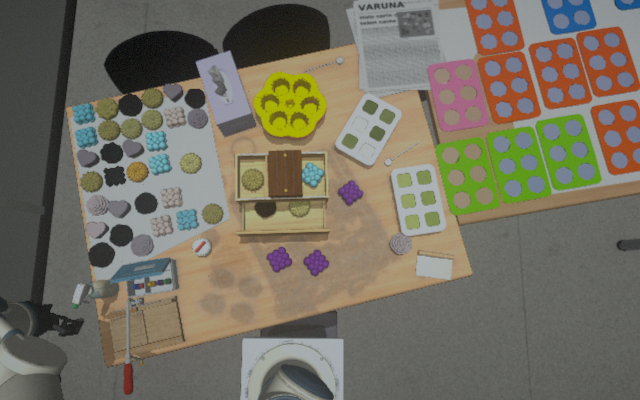

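The box is at top-image cols 235–328, rows 150–235, with its drawer open toward the robot. The dark cover is at (285,173). For the blue soap, the candidates are:
- (313,175), light blue and inside the right (-y) bay. This one fits.
- The purple look-alikes on the table at (279,260), (316,263) and (350,192).
- The blue soaps on the paper at the left.

The yellow-green soap at (252,180) is in the +y bay. I'll confirm with an enlarged crop and measure.

```bash
cat > h.py <<'E'
import numpy as np
from bench import imaging
def ray(n,u,v,z):
    m=imaging.camera_model(n);R,t=np.array(m["R"]),np.array(m["t"])
    d=R.T@np.linalg.solve(m["camera_matrix"],[u,v,1]);c=-R.T@t
    return c+d*(z-c[2])/d[2]
def proj(n,X):
    m=imaging.camera_model(n);p=m["camera_matrix"]@(m["R"]@np.array(X)+m["t"]);return p[:2]/p[2]
E
python3 - <<'E'
import cv2
a=cv2.imread("pics/top0.png")[135:245,220:370]
cv2.imwrite("pics/crop.png",cv2.resize(a,None,fx=5.2,fy=5.2,interpolation=cv2.INTER_CUBIC))
E
```

```text
(no output)
```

View pics/crop.png

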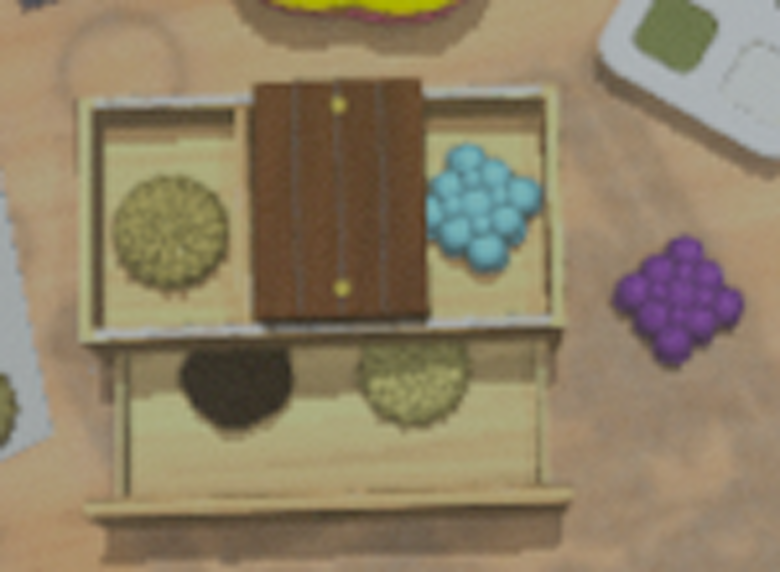

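The crop confirms it: blue soap in the right bay at (484,208), yellow-green in the left bay at (172,232), purple look-alike outside the box. So the cover goes toward -y. Next I'll turn the corners into positions.

```bash
python3 - <<'E'
from h import *
f=lambda u,v,z:np.round(ray("top",220+u/5.2-.4,135+v/5.2-.4,z),4)
P={}
for k,a in dict(TL=(80,100,.095),TR=(556,90,.095),BR=(560,328,.095),BL=(82,336,.095),dL=(87,514,.095),dR=(572,500,.095),cTL=(253,85,.13),cTR=(423,80,.13),cBR=(427,318,.13),cBL=(253,320,.13),purp=(678,300,.02)).items():
    P[k]=f(*a);print(k,P[k])
for a,b in("TL TR","TL BL","TR BR","BL BR","dL dR","cTL cTR","cBL cBR"):pass
E
python3 - <<'E'
from h import *
f=lambda u,v,z:np.round(ray("top",u,v,z),3)
print(f(279,260,.02),f(316,263,.02),f(202,247,.02))
E
```

```text
TL [0.7212 0.1871 0.095 ]
TR [ 0.7307 -0.1008  0.095 ]
BR [ 0.5841 -0.1037  0.095 ]
BL [0.5763 0.18   0.095 ]
dL [0.4706 0.1728 0.095 ]
dR [ 0.4816 -0.1112  0.095 ]
cTL [0.7211 0.0788 0.13  ]
cTR [ 0.7254 -0.0211  0.13  ]
cBR [ 0.5829 -0.0255  0.13  ]
cBL [0.5806 0.075  0.13  ]
purp [ 0.6165 -0.1814  0.02  ]
[0.393 0.047 0.02 ] [ 0.385 -0.071  0.02 ] [0.433 0.295 0.02 ]Traceback (most recent call last):
  File "<stdin>", line 6, in <module>
ValueError: too many values to unpack (expected 2)
```

Request:
drive_tool:
  moves:
    - [0,0,5,1.2,-3.4,1,1]
    - [0,0,5,1.2,-3.4,1,1]
    - [0,0,5,1.2,-3.4,1,1]
    - [0,0,5,1.2,-3.4,1,1]
    - [0,0,5,1.2,-3.4,1,1]
  force: 20

```text
time: 0.52
tool_pos: [0.3044, 0.4035, 0.2559]
ee_rot: [-180.0, -0.0, -177.8]
ft_force: [1.3, -0.4, -0.3]
grip_width: 0.0257
grip_force: 0.0
```

Request:
drive_tool:
  moves:
    - [0,0,0,1.2,-3.4,0,1]
    - [0,0,0,1.2,-3.4,0,1]
    - [0,0,0,1.2,-3.4,0,1]
    - [0,0,0,1.2,-3.4,0,1]
    - [0,0,0,1.2,-3.4,0,1]

```text
time: 0.93
tool_pos: [0.3644, 0.2335, 0.2557]
ee_rot: [-180.0, -0.0, -178.0]
ft_force: [0.6, 0.9, 0.4]
grip_width: 0.0004
grip_force: 0.0
```

Request:
drive_tool:
  moves:
    - [0,0,0,1.2,-3.4,0,1]
    - [0,0,0,1.2,-3.4,0,1]
    - [0,0,0,1.2,-3.4,0,1]
    - [0,0,0,1.2,-3.4,0,1]
    - [0,0,0,0.6,-3.4,0,1]

```text
time: 1.35
tool_pos: [0.4192, 0.0634, 0.2558]
ee_rot: [-180.0, 0.0, -178.0]
ft_force: [0.8, 0.2, -0.4]
grip_width: 0.0
grip_force: 0.0
```

Request:
drive_tool:
  moves:
    - [0,0,0,1,-1.6,-3.2,1]
    - [0,0,0,1,-1.6,-3.2,1]
    - [0,0,0,0,0,-3.5,1]
    - [0,0,0,0,0,-3.5,1]
    - [0,0,0,0,0,-3.2,1]

```text
time: 1.77
tool_pos: [0.438, 0.0328, 0.0881]
ee_rot: [180.0, -0.0, -178.1]
ft_force: [0.9, -0.1, -0.4]
grip_width: 0.0001
grip_force: 0.0
```

```bash
python3 - <<'E'
from bench import imaging,status
import cv2
from h import proj
print(status.get_state()["tool_pos"])
a=imaging.read_camera("scene")[150:280,220:400,::-1];b=imaging.read_camera("wrist")[:,:,::-1]
a=cv2.resize(a,(554,400),interpolation=cv2.INTER_CUBIC)
b=cv2.resize(b,(246,154));b=cv2.copyMakeBorder(b,0,246,0,0,cv2.BORDER_CONSTANT)
cv2.imwrite("pics/s1.png",cv2.hconcat([a,b]))
E
```

```text
[0.43803546 0.03282188 0.08809759]
```

View pics/s1.png

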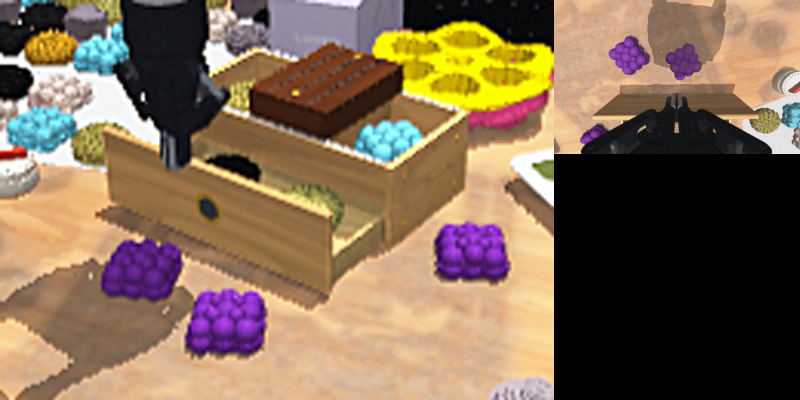

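The closed fingertips (at about (175,165) in the crop) are in front of the drawer's outer face and clear of the purple soaps. I'll push gently along the box's +x.

Request:
drive_tool:
  moves:
    - [0,0,0,0.5,0,-0.5,1]
    - [0,0,0,0.5,0,0,1]
    - [0,0,0,0.5,0,0,1]
    - [0,0,0,0.5,0,0,1]
    - [0,0,0,0.5,0,0,1]

```text
time: 2.28
tool_pos: [0.4649, 0.0332, 0.086]
ee_rot: [-180.0, 0.1, -178.0]
ft_force: [0.2, -0.5, -1.4]
grip_width: 0.0
grip_force: 0.0
```

Request:
drive_tool:
  moves:
    - [0,0,0,0.5,0,0,1]
    - [0,0,0,0.6,0,0,1]
    - [0,0,0,0.7,0,0,1]
    - [0,0,0,0.8,0,0,1]
    - [0,0,0,0.8,0,0,1]

```text
time: 2.7
tool_pos: [0.4983, 0.0332, 0.0848]
ee_rot: [180.0, 0.0, -178.0]
ft_force: [-0.6, 0.4, 1.5]
grip_width: 0.0004
grip_force: 0.0
```

Request:
drive_tool:
  moves:
    - [0,0,0,0.8,0,0,1]
    - [0,0,0,0.8,0,0,1]
    - [0,0,0,0.8,0,0,1]
    - [0,0,0,0.8,0,0,1]
    - [0,0,0,0.8,0,0,1]

```text
time: 3.12
tool_pos: [0.5382, 0.0332, 0.0847]
ee_rot: [-180.0, -0.0, -178.0]
ft_force: [-0.5, -0.5, 0.3]
grip_width: -0.0
grip_force: 0.0
```

The force is lower than I expected, so I'll check that the drawer is really moving.

```bash
python3 - <<'E'
from bench import imaging,status
import cv2
a=imaging.read_camera("scene")[150:280,220:400,::-1];b=imaging.read_camera("top")[135:245,220:340,::-1]
a=cv2.resize(a,(415,300),interpolation=cv2.INTER_CUBIC)
b=cv2.resize(b,(327,300),interpolation=cv2.INTER_CUBIC)
print(status.get_state()["ft_force"])
cv2.imwrite("pics/s2.png",cv2.hconcat([a,b]))
E
```

```text
[ 1.82971074 -0.2786691   0.31381457]
```

View pics/s2.png

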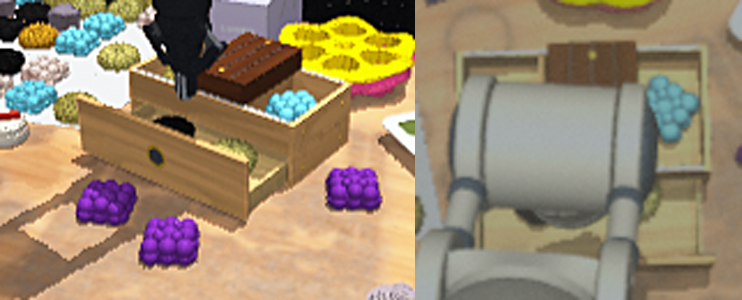

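```bash
python3 - <<'E'
from bench import status
from h import *
for z in(.060,.074,.1,.12):print(z,proj("scene",[.438,.033,z]),proj("scene",[.538,.033,z]))
print("seen s1",220+175/3.08,150+168/3.08,"s2",220+183/2.305,150+97/2.305)
print("drawer face top ends",proj("scene",[.4706,.1728,.095]),proj("scene",[.4816,-.1112,.095]),"seen",220+107/3.08,150+128/3.08,220+332/3.08,150+215/3.08)
print("box corner BR",proj("scene",[.584,-.1037,.095]))
for n in("scene","top"):
  m=imaging.camera_model(n);print(-m["R"].T@m["t"])
m=imaging.camera_model("wrist");print(-m["R"].T@m["t"],m["R"],m["camera_matrix"])
print(status.get_state()["joint_pos"])
E
```

```text
0.06 [278.22619929 219.63608402] [301.01354772 206.23455268]
0.074 [277.89350403 215.57999258] [300.83504252 202.3359483 ]
0.1 [277.26442273 207.91047758] [300.4978688  194.97197836]
0.12 [276.77031705 201.88653297] [300.23336437 189.19512631]
seen s1 276.8181818181818 204.54545454545456 s2 299.3926247288503 192.0824295010846
drawer face top ends [253.37529199 191.40433288] [325.58248264 219.42525229] seen 254.74025974025975 191.55844155844156 327.7922077922078 219.8051948051948
box corner BR [345.24676074 204.13935431]
[-0.20140546 -0.66536326  0.64647247]
[ 0.36549252 -0.05631448  1.30332255]
[0.46315548 0.0318713  0.25267291] [[-0.0350037   0.9993855  -0.00183171]
 [ 0.95439649  0.03397158  0.29660289]
 [ 0.29648285  0.00863402 -0.95499915]] [[279.80880363   0.         318.48522851]
 [  0.         279.80880363 202.99597472]
 [  0.           0.           1.        ]]
[-2.81538166e+00  3.03143143e+01  9.68652285e+01  4.78359694e-04
  5.27608689e+01 -9.47933579e+01]
```

The drawer has not moved. Projecting the calibrated points shows the real fingertips are at z≈0.11, about 37 mm higher than the stated geometry gives, so they passed above the panel without touching it. I'll lift, back off, and then come down lower in front of the face.

Request:
drive_tool:
  moves:
    - [0,0,0,0,0,2,1]
    - [0,0,0,-2.5,0,0.5,1]
    - [0,0,0,-2.5,0,0,1]
    - [0,0,0,-2.5,0,0,1]
    - [0,0,0,-3.0,0,0,1]

```text
time: 3.63
tool_pos: [0.4317, 0.0332, 0.1099]
ee_rot: [-180.0, 0.0, -178.0]
ft_force: [-0.2, 0.3, 0.4]
grip_width: 0.0001
grip_force: 0.0
```

Request:
drive_tool:
  moves:
    - [0,0,0,0,0,-2,1]
    - [0,0,0,0,0,-2,1]
    - [0,0,0,0,0,-1.5,1]
    - [0,0,0,0,0,0,1]

```text
time: 3.97
tool_pos: [0.4308, 0.0333, 0.053]
ee_rot: [180.0, -0.2, -178.0]
ft_force: [-1.5, 0.2, 0.2]
grip_width: -0.0003
grip_force: 0.0
```

```bash
python3 - <<'E'
from bench import imaging,status
import cv2
from h import *
p=status.get_state()["tool_pos"];print(p,status.get_state()["ft_force"])
a=imaging.read_camera("scene")[150:240,230:350,::-1];b=imaging.read_camera("wrist")[:,:,::-1]
cv2.imwrite("pics/s3.png",cv2.vconcat([cv2.resize(a,(560,420),interpolation=cv2.INTER_CUBIC),cv2.copyMakeBorder(cv2.resize(b,(280,175)),0,0,0,280,0)]))
for z in(.04,.05,.06,.07,.08):
  q=proj("scene",[p[0],p[1],z]);print(z,(q-[230,150])*4.667)
E
```

```text
[0.43079209 0.03329937 0.05298494] [-1.47677759  0.15295094  0.15991758]
0.04 [218.82996129 356.35040441]
0.05 [217.70018015 343.05554613]
0.06 [216.56028165 329.64163035]
0.07 [215.41012928 316.10705062]
0.08 [214.24958404 302.45017145]
```

View pics/s3.png

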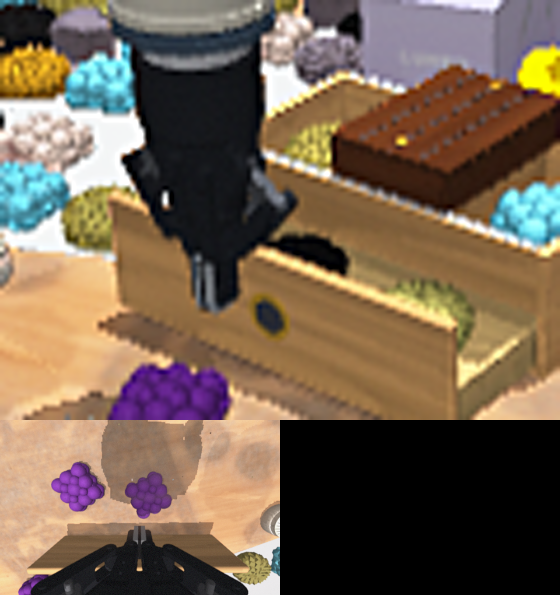

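The tips are now at crop (215,305), about z=0.078 and in front of the outer face. I'll go 1.5 cm lower and push while watching the force.

Request:
drive_tool:
  moves:
    - [0,0,0,0.6,0,-1,1]
    - [0,0,0,0.6,0,-0.5,1]
    - [0,0,0,0.6,0,0,1]
    - [0,0,0,0.5,0,0,1]
    - [0,0,0,0.5,0,0,1]

```text
time: 4.48
tool_pos: [0.4613, 0.0332, 0.0403]
ee_rot: [-180.0, 0.0, -178.0]
ft_force: [-0.8, -0.7, -0.5]
grip_width: 0.0004
grip_force: 0.0
```

Request:
drive_tool:
  moves:
    - [0,0,0,0.4,0,0,1]
    - [0,0,0,0.4,0,0,1]
    - [0,0,0,0.4,0,0,1]
    - [0,0,0,0.5,0,0,1]
    - [0,0,0,0.6,0,0,1]

```text
time: 4.9
tool_pos: [0.4834, 0.0333, 0.0398]
ee_rot: [180.0, -0.0, -178.0]
ft_force: [-3.5, 1.3, 0.5]
grip_width: -0.0
grip_force: 1.3
```

Contact at about -3.5 N. I'll keep pushing.

Request:
drive_tool:
  moves:
    - [0,0,0,0.7,0,0,1]
    - [0,0,0,0.7,0,0,1]
    - [0,0,0,0.7,0,0,1]
    - [0,0,0,0.7,0,0,1]
    - [0,0,0,0.7,0,0,1]

```text
time: 5.32
tool_pos: [0.5192, 0.0333, 0.0397]
ee_rot: [180.0, -0.0, -178.0]
ft_force: [-2.8, 1.7, 0.6]
grip_width: 0.0003
grip_force: 1.4
```

Request:
drive_tool:
  moves:
    - [0,0,0,0.6,0,0,1]
    - [0,0,0,0.5,0,0,1]
    - [0,0,0,0.5,0,0,1]
    - [0,0,0,0.4,0,0,1]
    - [0,0,0,0.3,0,0,1]

```text
time: 5.73
tool_pos: [0.542, 0.0332, 0.0398]
ee_rot: [-180.0, 0.0, -178.0]
ft_force: [-2.5, 2.3, 0.6]
grip_width: -0.0002
grip_force: 1.0
```

Request:
drive_tool:
  moves:
    - [0,0,0,0.2,0,0,1]
    - [0,0,0,0.2,0,0,1]
    - [0,0,0,0.2,0,0,1]
    - [0,0,0,0.2,0,0,1]

```text
time: 6.07
tool_pos: [0.5494, 0.0332, 0.0398]
ee_rot: [-180.0, -0.0, -178.0]
ft_force: [-1.6, 1.5, -0.4]
grip_width: -0.0
grip_force: 0.9
```

Request:
drive_tool:
  moves:
    - [0,0,0,0.2,0,0,1]
    - [0,0,0,0.2,0,0,1]
    - [0,0,0,0.1,0,0,1]
    - [0,0,0,0,0,0,1]

```text
time: 6.4
tool_pos: [0.5548, 0.0331, 0.0398]
ee_rot: [-180.0, 0.0, -178.0]
ft_force: [0.0, 0.2, -0.3]
grip_width: -0.0002
grip_force: 0.0
```

Request:
drive_tool:
  moves:
    - [0,0,0,0.1,0,0,1]
    - [0,0,0,0.1,0,0,1]
    - [0,0,0,0,0,0,1]

```text
time: 6.65
tool_pos: [0.5566, 0.0332, 0.0398]
ee_rot: [-180.0, 0.0, -178.0]
ft_force: [0.0, 1.2, 0.2]
grip_width: 0.0003
grip_force: 0.1
```

Request:
drive_tool:
  moves:
    - [0,0,0,0.1,0,0,1]
    - [0,0,0,0.1,0,0,1]
    - [0,0,0,0.1,0,0,1]

```text
time: 6.9
tool_pos: [0.5576, 0.0333, 0.0396]
ee_rot: [180.0, -0.2, -178.0]
ft_force: [-16.4, -0.5, 14.5]
grip_width: 0.0001
grip_force: 8.1
```

Request:
drive_tool:
  moves:
    - [0,0,0,0.1,0,0,1]
    - [0,0,0,0.1,0,0,1]

```text
time: 7.07
tool_pos: [0.5575, 0.0333, 0.0395]
ee_rot: [180.0, -0.4, -178.0]
ft_force: [-26.9, -2.0, 22.9]
grip_width: -0.0005
grip_force: 13.8
```

The drawer is against its stop: TCP x=0.5575, where I predicted about 0.556. I'll back off, rise, and go to the +y side of the cover.

Request:
drive_tool:
  moves:
    - [0,0,0,-1,0,0,1]
    - [0,0,0,-1,0,0,1]
    - [0,0,0,0,0,3.5,1]
    - [0,0,0,0,0,3.5,1]
    - [0,0,0,0,0,3.5,1]

```text
time: 7.48
tool_pos: [0.5411, 0.0332, 0.146]
ee_rot: [-180.0, -0.0, -178.0]
ft_force: [1.1, -1.0, -0.2]
grip_width: 0.0003
grip_force: 0.0
```

Request:
drive_tool:
  moves:
    - [0,0,0,0,1,3,1]
    - [0,0,0,2.5,2,0,1]
    - [0,0,0,3,2,0,1]
    - [0,0,0,3,2,0,1]
    - [0,0,0,3,1.5,0,1]

```text
time: 7.9
tool_pos: [0.6578, 0.1199, 0.1753]
ee_rot: [180.0, 0.1, -178.0]
ft_force: [1.0, 0.7, -1.0]
grip_width: -0.0005
grip_force: 0.0
```

Request:
drive_tool:
  moves:
    - [0,0,0,0,0,-2,1]
    - [0,0,0,0,0,-2,1]
    - [0,0,0,0,0,-1.5,1]
    - [0,0,0,0,0,0,1]

```text
time: 8.23
tool_pos: [0.6548, 0.1181, 0.1165]
ee_rot: [-180.0, -0.3, -178.0]
ft_force: [-1.3, 0.1, -1.1]
grip_width: 0.0002
grip_force: 0.0
```

```bash
python3 - <<'E'
from bench import imaging,status
import cv2
from h import *
p=status.get_state()["tool_pos"];print(p,status.get_state()["ft_force"])
a=imaging.read_camera("scene")[130:250,230:390,::-1];b=imaging.read_camera("wrist")[:,:,::-1]
cv2.imwrite("pics/s4.png",cv2.vconcat([cv2.resize(a,(560,420),interpolation=cv2.INTER_CUBIC),cv2.copyMakeBorder(cv2.resize(b,(280,175)),0,0,0,280,0)]))
for z in(.1,.12,.14,.16,.18):
  q=proj("scene",[p[0],p[1],z]);print(z,(q-[230,130])*3.5)
E
```

```text
[0.65482171 0.118124   0.11650172] [-1.33139497  0.06843139 -1.09145072]
0.1 [262.40220628 156.95494809]
0.12 [261.68982848 138.19506909]
0.14 [260.96630577 119.14169813]
0.16 [260.23137455  99.78789352]
0.18 [259.48476285  80.12649294]
```

View pics/s4.png

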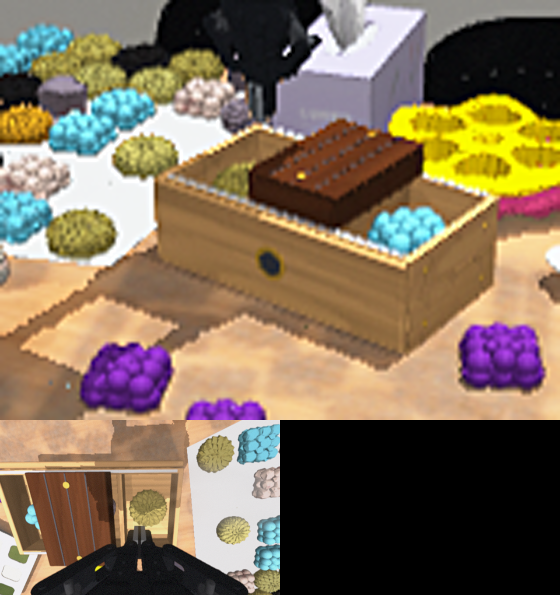

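The drawer is shut flush. The tips at (262,118) are at z≈0.141, in the yellow bay's column and clear of the cover. I'll lower them to about 0.110 and push toward -y.

Request:
drive_tool:
  moves:
    - [0,0,0,0,0,-1.5,1]
    - [0,0,0,0,0,-1.6,1]
    - [0,0,0,0,-0.5,0,1]
    - [0,0,0,0,-0.7,0,1]
    - [0,0,0,0,-0.6,0,1]

```text
time: 8.75
tool_pos: [0.6572, 0.0994, 0.0904]
ee_rot: [-180.0, 0.1, -178.0]
ft_force: [0.7, -0.2, 1.0]
grip_width: -0.0002
grip_force: 0.0
```

Request:
drive_tool:
  moves:
    - [0,0,0,0,-0.4,0,1]
    - [0,0,0,0,-0.4,0,1]
    - [0,0,0,0,-0.5,0,1]
    - [0,0,0,0,-0.6,0,1]
    - [0,0,0,0,-0.6,0,1]

```text
time: 9.17
tool_pos: [0.6568, 0.0749, 0.0892]
ee_rot: [180.0, 0.1, -178.0]
ft_force: [1.3, 2.8, 1.4]
grip_width: -0.0001
grip_force: 1.3
```

Request:
drive_tool:
  moves:
    - [0,0,0,0,-0.7,0,1]
    - [0,0,0,0,-0.7,0,1]
    - [0,0,0,0,-0.7,0,1]
    - [0,0,0,0,-0.7,0,1]
    - [0,0,0,0,-0.7,0,1]

```text
time: 9.58
tool_pos: [0.6565, 0.0395, 0.0888]
ee_rot: [180.0, 0.0, -178.0]
ft_force: [2.1, 4.0, -0.4]
grip_width: 0.0001
grip_force: 1.4
```

Request:
drive_tool:
  moves:
    - [0,0,0,0,-0.5,0,1]
    - [0,0,0,0,-0.5,0,1]
    - [0,0,0,0,-0.4,0,1]
    - [0,0,0,0,-0.3,0,1]
    - [0,0,0,0,-0.2,0,1]

```text
time: 10.0
tool_pos: [0.6563, 0.0208, 0.0887]
ee_rot: [-180.0, -0.0, -178.0]
ft_force: [2.2, 3.5, -0.2]
grip_width: 0.0002
grip_force: 0.9
```

Request:
drive_tool:
  moves:
    - [0,0,0,0,-0.2,0,1]
    - [0,0,0,0,-0.2,0,1]
    - [0,0,0,0,-0.1,0,1]
    - [0,0,0,0,-0.1,0,1]

```text
time: 10.33
tool_pos: [0.6564, 0.0152, 0.0887]
ee_rot: [-180.0, -0.0, -178.0]
ft_force: [1.0, 2.5, 0.0]
grip_width: 0.0001
grip_force: 0.8
```

Request:
drive_tool:
  moves:
    - [0,0,0,0,-0.1,0,1]
    - [0,0,0,0,-0.1,0,1]
    - [0,0,0,0,-0.1,0,1]
    - [0,0,0,0,-0.1,0,1]

```text
time: 10.67
tool_pos: [0.6564, 0.0112, 0.0888]
ee_rot: [-180.0, -0.0, -178.0]
ft_force: [1.8, 1.8, -0.5]
grip_width: 0.0003
grip_force: 0.8
```

Request:
drive_tool:
  moves:
    - [0,0,0,0,-0.1,0,1]
    - [0,0,0,0,-0.1,0,1]
    - [0,0,0,0,-0.1,0,1]

```text
time: 10.92
tool_pos: [0.6564, 0.0093, 0.0888]
ee_rot: [179.9, 0.0, -178.0]
ft_force: [2.5, 18.5, 0.4]
grip_width: -0.0001
grip_force: 8.9
```

Request:
drive_tool:
  moves:
    - [0,0,0,0,-0.1,0,1]
    - [0,0,0,0,0,0,1]

```text
time: 11.08
tool_pos: [0.6564, 0.0094, 0.0888]
ee_rot: [179.8, 0.0, -178.0]
ft_force: [1.8, 18.8, -0.1]
grip_width: -0.0002
grip_force: 9.4
```

Request:
drive_tool:
  moves:
    - [0,0,0,0,1,0,1]
    - [0,0,0,0,1,0,1]
    - [0,0,0,0,0,3.5,1]
    - [0,0,0,0,0,3.5,1]
    - [0,0,0,0,0,3.5,1]

```text
time: 11.5
tool_pos: [0.6557, 0.0277, 0.1947]
ee_rot: [-180.0, -0.1, -178.0]
ft_force: [1.0, 0.3, 0.8]
grip_width: 0.0004
grip_force: 0.0
```

Request:
drive_tool:
  moves:
    - [0,0,0,-2,3,1,1]
    - [0,0,0,-2.5,3,0,1]
    - [0,0,0,-2.5,3,0,1]
    - [0,0,0,-2.5,3,0,1]
    - [0,0,0,-2.5,3,0,1]

```text
time: 11.92
tool_pos: [0.5348, 0.1784, 0.2039]
ee_rot: [-180.0, 0.0, -178.0]
ft_force: [0.8, 0.2, 0.6]
grip_width: 0.0
grip_force: 0.0
```

Request:
drive_tool:
  moves:
    - [0,0,0,-1.5,3.5,0,1]
    - [0,0,0,-1.5,3.5,0,1]
    - [0,0,0,-1.5,3.5,0,1]
    - [0,0,0,-1.5,3.5,0,1]
    - [0,0,0,0,0,0,1]

```text
time: 12.33
tool_pos: [0.4733, 0.3225, 0.2038]
ee_rot: [179.9, -0.0, -177.8]
ft_force: [-0.8, 0.2, -0.5]
grip_width: 0.0003
grip_force: 0.0
```

```bash
python3 - <<'E'
from bench import imaging,status
import cv2
print(status.get_state()["time"])
a=imaging.read_camera("scene")[130:270,210:400,::-1];b=imaging.read_camera("top")[135:280,190:370,::-1]
cv2.imwrite("pics/s5.png",cv2.hconcat([cv2.resize(a,(400,295),interpolation=cv2.INTER_CUBIC),cv2.resize(b,(366,295),interpolation=cv2.INTER_CUBIC)]))
E
```

```text
12.3333
```

View pics/s5.png

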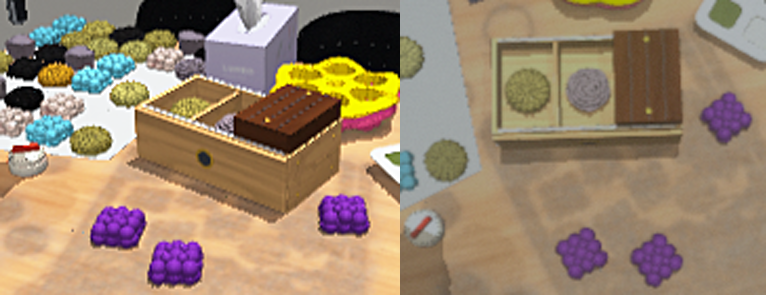

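The drawer is shut flush. The cover is home at the -y end over the blue soap (top crop (647,77)), and the yellow-green soap at (527,92) is uncovered. Nothing else moved and the arm is clear, so I'll hand it in.

```bash
python3 -c "
from bench import ticket
print(ticket.finish_job())"
```

```text
the job is handed in; nothing more can be done
None
```

The job is handed in: the drawer is fully shut and the cover is home over the blue soap, leaving the yellow-green soap uncovered; on a first try the fingertips passed over the drawer front without touching anything and reached briefly above the open drawer.

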